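Press the sample tub shut and hold the loupe in focus above it

ROBOT

A 6-joint arm with a two-finger parallel gripper is mounted at the origin on the work surface. World frame = base frame: x ahead of the robot, y to its left, z up, the work surface at z = 0. Lengths are in m, angles in rad, forces in N, time in s.
With the tool pointing down it reaches from about 0.35 to 0.725 m from the base axis. Payload 4.3 kg.
Tool frame: the origin (TCP) lies midway between the tips of the shut fingers; the grasp point (between the pads) lies 19 mm behind it; z points along the fingers, y is the direction in which the jaws open and shut (so a half turn about z gives the same grasp; the last joint's range is limited). The gripper opens to 85 mm and grips with 20 to 120 N. Pads are 22 mm wide; open, the fingers measure 114 mm over their backs; the gripper's body (76 mm by 85 mm) begins 54 mm behind the grasp point. The pads swing forward as they close: fully open they stand 13 mm farther back than shut.
Start: joints at [-1.378, 0.377, 0.081, 1.274, 0, 1.46], TCP at [0.171, -0.549, 0.231] pointing down, gripper open.
Joint ranges: [-2.72, 2.72], [-0.84, 1.66], [-1.02, 1.22], [-1.77, 2.12], [-1.37, 1.28], [-3.14, 3.14]. Speed limits (rad/s): [2.57, 2.57, 3.14, 3.14, 3.14, 3.14].

INTERFACE

Orientations are given as a unit quaternion [w, x, y, z].
In Python, from station import bot gives the robot as it stands.
- The arm moves only by the tool drive_tool, never from a script. Its arguments are lists of equal length, an entry for each row: "grip": the closure, from -1 (fully open) to 1 (shut), so that 0 is half open; "offset": the shift along the world's x, y, z in m, a list of three; "twist": the turn, a rotation vector about the world's x, y, z in rad, a list of three. In form: {"grip": [grip, ...], "offset": [[x, y, z], ...], "twist": [[rx, ry, rz], ...]}. A call has 1 to 20 rows; each row is the pose to reach, as a shift and turn from the pose commanded when the call began; what a row does not reach only later rows make up. A row lasts 1/8 s, in which the tool goes at most 62.5 mm and 10.7 degrees, less where a joint would pass 70% of its speed; a pose out of reach is approached as far as the arm can. A call with a gripper value outside its range is refused whole. The fingers move at their own pace and stop on an object; "grip_force" is the grip in N (left out, the last holds). Time passes only in rows, so rows that repeat a pose let the fingers close. It gives the time, the measured TCP pose, the force and the opening at its end, in the units of the state.
- bot.state(): the state, without advancing time (a new reading comes with each control period).
- bot.get_image(name): name is "side" or "top"; returns a dict with "frame" (400x640x3 uint8, red, green, blue), "fx", "fy", "cx", "cy" (pixels), "R" (3x3) and "t" (3): a world point X has camera coordinates R X + t. Camera axes: x right, y down, z forward; pixel columns grow to the right and rows downward; lengths in m; the calibration is good to about 2 mm. A picture is of the moment at which its call begins. There is no depth.
- bot.job_done(): hands the job in, once; it reports no verdict.
Trained networks look in the newest picture that a camera, given by its name, has taken for a name from the list of things; names that differ only in an ending like _2 or _b are one class to them, and where a whole thing is asked for, a point or a joint stands for the part that bears it (a point fixed in the world has none). Each returns a list of dicts, best first, with "confidence" (0 to 1); they miss things now and then, are a little off and sometimes report something else, mostly with a low value. They report only what shows in the picture. A call takes as long as a camera call. They do not tell look-alikes from the thing itself.
- bot.spot_in(camera, target): "bbox" ([left, top, right, bottom] in pixels, round what is visible of it).
- bot.silhouettes(camera, target): "pixels" (400x640 bool, what is visible of it) and "bbox" ([left, top, right, bottom] in pixels, round what is visible of it).
- bot.pinpoint(camera, target): "uv" ([column, row] in pixels: a listed point, or the origin of a listed thing).
The state is a dict: "time_s": time; "q": joint angles; "dq": joint speeds; "effort": joint torques, N m; "position": TCP position; "eef_rot": TCP orientation; "force": force on the tool from outside, world axes, zero at the start; "moment": the same for the moment, N m; "opening": finger opening in m.
Only numpy, scipy, OpenCV 4.12 (cv2) and the standard library are available. Lean on these libraries where they do the work, as an engineer would, in place of code of your own. Each camera call takes 0.05 s, during which the arm holds its last target. There are 200 camera calls.

TASK

On the sorting table, press the cover of the round sample tub down until it is fully home. Then pick up the loupe and hold it level over the middle of the tub, with the lens at the height shown by the brass pointer on the post. Finish while still holding it there, steady and touching nothing but the gripper; leave the other things where they are.

Things in the scene. Friction and masses are not known exactly. Their poses are not given: they have to be found in the camera images.
- stand: fixed sample stand: wooden base 90 x 170 x 8 mm (x -45 to 45, y -52 to 118 mm). Origin on the table under the middle of its round white tub (68 mm across); z up. A 10 mm steel post, top 170 mm above the table, stands at x = 0, y = +95 mm with the brass pointer. Turned up to 23 degrees either way; left or right of the robot's centre line
- sample (a point): fixed point at the middle of the tub, 51 mm above the table, which is the level of the cover's top when fully home; axes as the stand
- cover (a joint): press-on cover of the round tub: clear disc with a grey rim, 75 mm across. Reads 0 when 8 mm too high, 0.008 m when fully home; it starts 5 to 8 mm too high, slides straight down with a friction of about 7 N and stays where it is left
- cover_top (a point): middle of the flat top of that cover; moves down with it (51 mm above the table when home)
- focus_mark (a point): tip (mid thickness) of the brass pointer, a level tongue 12 mm wide, 3 mm thick, that points from a 20 mm collar on the post to the tub; 62 mm from the tub's middle line, 100 to 140 mm above the table (varies). The collar is clamped stiffly (20 N)
- loupe: loose black hand lens, about 90 g, lying flat on the table: round frame 76 mm across, 12 mm thick, clear lens; straight handle 16 mm wide and high along its -x, from x = -44 to -149 mm, at the start pointing roughly to the robot. Origin at the underside of the lens's centre; z up, square to the lens
- lens (a point): centre of the lens, 6 mm above the loupe's underside
- loupe_grip (a point): middle of the handle where it is well held: x = -85 mm from the lens's centre, 8 mm above the loupe's underside
- square_tub: bystander: open square white tub, 75 x 75 x 42 mm, origin under its centre
- brush: bystander: small brush 170 mm long, lying roughly along x, origin at its underside
- mushroom_a: bystander: dried mushroom 44 mm across, 25 mm high, origin under its centre
- mushroom_b: bystander: dried mushroom 52 mm across, 25 mm high, origin under its centre
- jar: bystander: glass jar 72 mm across, 100 mm high, origin under its centre
- tin: bystander: tin can 80 mm across, 85 mm high, origin under its centre
Mind the look-alikes: they are no part of the job. Several things have the shape of the loupe; the one meant has the colours described above.

How it is judged:
By the outcome, as a careful person would: the job done as asked, in the order asked, and still so for the second after the job is handed in, while the arm keeps its last pose, push and grip.
It also fails if it takes over 54 s, if anything falls off the work surface, if the arm or the gripper's body presses on something with over 40 N, if the wrist force passes 120 N, or if a joint passes its speed limit or range.

## Working session

There is one attempt and no reset: what is moved stays moved. The work goes in short steps, Python scripts to look and compute and a tool call to move; the robot and the scene stay as the last step left them, time stands still between calls to the robot, and variables do not carry over. Pictures are saved under pics/ and viewed, about 8 in all and at most 12, crops included, and the job is handed in when it is done.

Besides the shell and the picture viewer there is one more tool, called after ">>>" as name(argument=value, ...) on one line, values as JSON. drive_tool: Moves the arm, as the interface text tells. Its arguments: {"type":"object","properties":{"grip":{"type":"array","items":{"type":"number"}},"offset":{"type":"array","items":{"type":"array","items":{"type":"number"}}},"twist":{"type":"array","items":{"type":"array","items":{"type":"number"}}},"grip_force":{"type":"number"}},"required":["grip","offset","twist"]}

```bash
mkdir -p pics; cat > h.py <<'E'
import numpy as np,cv2
from station import bot
def save(n,cam,crop=None,s=1):
    im=bot.get_image(cam); f=im["frame"][:,:,::-1]
    if crop: f=f[crop[1]:crop[3],crop[0]:crop[2]]
    cv2.imwrite(f"pics/{n}.png",cv2.resize(f,None,fx=s,fy=s,interpolation=cv2.INTER_CUBIC)); return im
def onplane(im,uv,z):
    d=im["R"].T@np.array([(uv[0]-im["cx"])/im["fx"],(uv[1]-im["cy"])/im["fy"],1]); c=-im["R"].T@im["t"]
    return c+d*(z-c[2])/d[2]
def proj(im,X):
    p=im["R"]@np.array(X)+im["t"]; return np.array([im["fx"]*p[0]/p[2]+im["cx"],im["fy"]*p[1]/p[2]+im["cy"]])
def tri(obs):
    A=[];b=[]
    for im,uv in obs:
        u=(uv[0]-im["cx"])/im["fx"];v=(uv[1]-im["cy"])/im["fy"];R,t=im["R"],im["t"]
        A+=[R[0]-u*R[2],R[1]-v*R[2]];b+=[u*t[2]-t[0],v*t[2]-t[1]]
    x,r,_,_=np.linalg.lstsq(np.array(A),np.array(b),rcond=None);return x,r
E
python3 - <<'E'
from h import *
a=save("top0","top");s=save("side0","side")
for n,i in (("top",a),("side",s)): print(n,i["fx"],np.round(-i["R"].T@i["t"],3))
for cam in("top","side"):
  for n in("stand","sample","cover_top","focus_mark","loupe","lens","loupe_grip"):
    print(cam,n,[(np.round(d["uv"],1).tolist(),round(d["confidence"],2)) for d in bot.pinpoint(cam,n)][:5])
print(bot.state())
E
```

```text
top 519.0201827660061 [ 0.174 -0.005  1.339]
side 369.2072462140482 [-0.048  0.763  0.625]
top stand [([260.1, 165.9], 0.71)]
top sample [([256.0, 157.8], 0.67)]
top cover_top [([258.3, 158.3], 0.78)]
top focus_mark [([256.2, 157.5], 0.53), ([233.2, 154.4], 0.45), ([331.5, 218.4], 0.38)]
top loupe [([252.2, 257.5], 0.92), ([411.4, 171.4], 0.83)]
top lens [([254.2, 253.5], 0.82), ([410.5, 168.8], 0.65)]
top loupe_grip [([409.7, 200.6], 0.78), ([278.9, 237.2], 0.77)]
side stand [([247.8, 258.3], 0.95), ([323.8, 198.4], 0.54)]
side sample [([243.3, 241.6], 0.63), ([243.8, 257.2], 0.21)]
side cover_top [([244.6, 245.2], 0.71)]
side focus_mark [([229.9, 237.4], 0.47)]
side loupe [([425.7, 213.9], 0.73), ([320.3, 197.7], 0.67), ([320.5, 293.2], 0.56)]
side lens [([426.1, 216.6], 0.87), ([320.3, 289.8], 0.83), ([319.2, 194.5], 0.72)]
side loupe_grip [([315.3, 268.7], 0.9), ([399.5, 213.4], 0.82), ([344.0, 199.2], 0.6)]
{'time_s': 0.8, 'q': array([-1.37832255e+00,  3.77239700e-01,  8.10097324e-02,  1.27435478e+00,
       -5.98889246e-06,  1.46054788e+00]), 'dq': array([ 0.00034756, -0.00010863,  0.00150941,  0.00158673, -0.00133536,
        0.00068304]), 'effort': array([ 1.46844766e-03, -4.63458681e+01,  2.70142132e+01, -6.62008551e-05,
        1.83156470e-05, -3.71345024e-06]), 'position': array([ 0.17146323, -0.54890582,  0.23136761]), 'eef_rot': array([1.05823137e-04, 9.88566755e-01, 1.50783817e-01, 1.35614533e-06]), 'force': array([-0.14894575, -0.36214434,  0.62147313]), 'moment': array([-0.00964863, -0.06246385, -0.01148282]), 'opening': 0.08562559764279237}
```

View pics/top0.png

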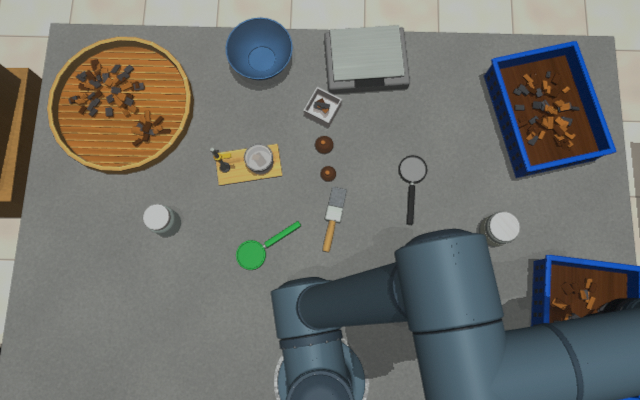

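View pics/side0.png

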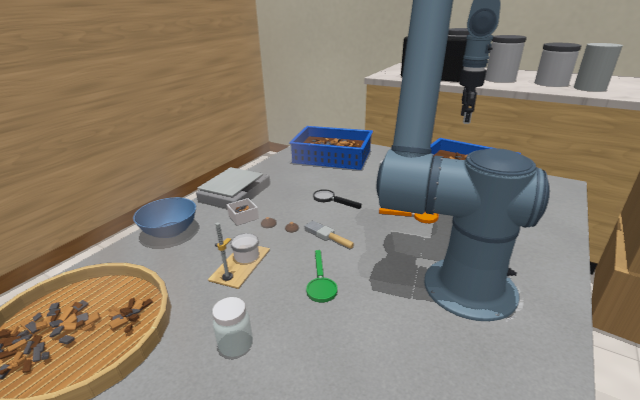

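The top view shows the stand at (250,165), with the tub at (259,158) and the post and pointer at (217,155). The loupe look-alikes are black at (412,170) top / (320,196) side, green at (251,255) top / (320,290) side, and orange at (427,216) side. I choose the black one and will check it in a crop.

```bash
python3 - <<'E'
from h import *
a=bot.get_image("top");s=bot.get_image("side")
def crop(i,c,k): return cv2.resize(i["frame"][c[1]:c[3],c[0]:c[2],::-1],(k*(c[2]-c[0]),k*(c[3]-c[1])),interpolation=cv2.INTER_CUBIC)
L=crop(a,(200,130,300,195),4);M=crop(a,(385,145,445,235),4)[:, :]
S=crop(s,(195,210,285,290),4);T=crop(s,(300,180,370,220),4)
W=np.zeros((590,690,3),np.uint8);W[:260,:400]=L;W[:360,400:640]=M;W[265:585,:360]=S;W[365:525,400:680]=T
cv2.imwrite("pics/c1.png",W)
print("loupe xy top",onplane(a,(411.4,171.4),0),"lens",onplane(a,(410.5,168.8),.006),"grip",onplane(a,(409.7,200.6),.008))
print("side lens",onplane(s,(319.2,194.5),.006),onplane(s,(344,199.2),.008))
print("stand",onplane(a,(260.1,165.9),0),onplane(a,(256,157.8),.051),onplane(a,(258.3,158.3),.057),onplane(s,(243.3,241.6),.051),onplane(s,(244.6,245.2),.057))
def ang(m):
    y,x=np.nonzero(m);return x,y
for d in bot.silhouettes("top","loupe"):
    m=d["pixels"];y,x=np.nonzero(m);P=np.array([onplane(a,p,.008)[:2] for p in zip(x,y)])
    print("sil",d["bbox"],round(d["confidence"],2),m.sum()); 
    r=cv2.minAreaRect(P.astype(np.float32)*1000);print(r)
for c in("top","side"):
  for n in("stand","cover","loupe","focus_mark"): print(c,n,[(np.round(d["bbox"]).tolist(),round(d["confidence"],2)) for d in bot.spot_in(c,n)])
E
```

```text
loupe xy top [ 0.53723817 -0.22567333  0.        ] lens [ 0.54268548 -0.22235254  0.006     ] grip [ 0.45592237 -0.21931992  0.008     ]
side lens [ 0.56072052 -0.22586968  0.006     ] [ 0.46561236 -0.23409957  0.008     ]
stand [0.54150101 0.1783134  0.        ] [0.54884562 0.18305696 0.051     ] [0.5459245  0.17619735 0.057     ] [0.55763828 0.17571741 0.051     ] [0.53734635 0.19272686 0.057     ]
sil [401.3, 157.0, 425.4, 222.7] 0.97 815
((487.1517333984375, -227.19265747070312), (71.52249908447266, 181.4517822265625), 89.85565948486328)
sil [233.3, 220.0, 299.1, 273.3] 0.9 868
((341.4193115234375, 152.53802490234375), (73.57853698730469, 176.45372009277344), 47.697547912597656)
top stand [([210.0, 146.0, 280.0, 185.0], 0.73)]
top cover [([242.0, 144.0, 274.0, 172.0], 0.98), ([209.0, 145.0, 278.0, 187.0], 0.21)]
top loupe [([238.0, 224.0, 298.0, 270.0], 0.92), ([400.0, 159.0, 425.0, 224.0], 0.86)]
top focus_mark [([218.0, 151.0, 232.0, 162.0], 0.55)]
side stand [([209.0, 222.0, 272.0, 287.0], 0.7)]
side cover [([232.0, 230.0, 259.0, 252.0], 0.78)]
side loupe [([380.0, 206.0, 438.0, 225.0], 0.8), ([305.0, 249.0, 338.0, 302.0], 0.73), ([314.0, 192.0, 361.0, 206.0], 0.66)]
side focus_mark [([216.0, 238.0, 230.0, 250.0], 0.39)]
```

View pics/c1.png

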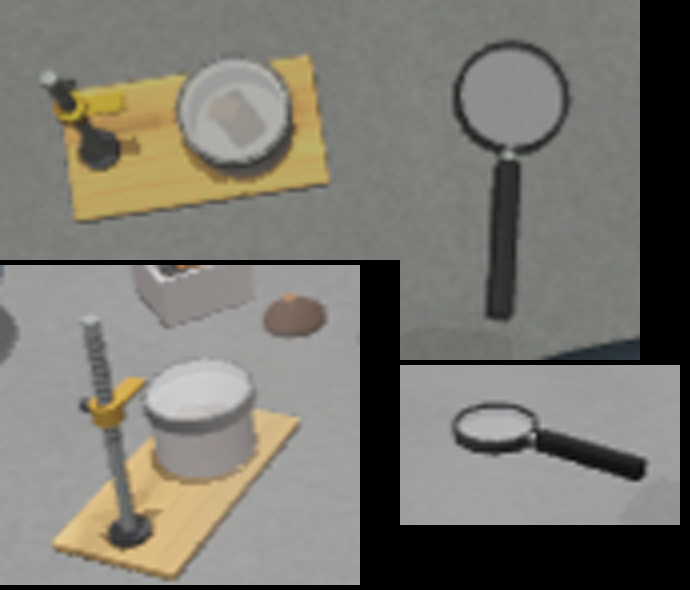

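The crop confirms the thin black frame and handle, with the lens at top (412.9,169.5) and the handle end at (410,225). The base corners and pointer are clear, so I'll fit the stand pose from them.

```bash
python3 - <<'E'
from h import *
from scipy.optimize import least_squares
a=bot.get_image("top");s=bot.get_image("side")
T=lambda x,y:(200+(x+.5)/4-.5,130+(y+.5)/4-.5)
S=lambda x,y:(195+(x+.5)/4-.5,210+(y-265+.5)/4-.5)
obs=[(a,T(312,56),(45,-52,8)),(a,T(329,184),(-45,-52,8)),(a,T(76,219),(-45,118,8)),
(s,S(300,421),(-45,-52,8)),(s,S(53,546),(45,118,8)),(s,S(177,575),(-45,118,8)),
(a,T(48,77),(0,95,170)),(s,S(92,320),(0,95,170))]
def W(p,X):
    c,n=np.cos(p[2]),np.sin(p[2]);x,y,z=np.array(X)/1000;return [p[0]+c*x-n*y,p[1]+n*x+c*y,z]
def f(p): # last: side cam/top cam pixel bias
    return np.concatenate([proj(i,W(p,X))-uv for i,uv,X in obs])
r=least_squares(f,[.55,.18,0],loss="soft_l1");print(r.x,np.degrees(r.x[2]));print(np.round(r.fun.reshape(-1,2),1))
p=r.x
for h in(45,51,56,59): print("cover",h,proj(a,W(p,(0,0,h)))-T(235,112),proj(s,W(p,(0,0,h)))-S(200,390))
for h in(100,110,120,130,140): print("tip",h,np.round(proj(a,W(p,(0,62,h)))-T(123,102),1),np.round(proj(s,W(p,(0,62,h)))-S(136,380),1))
L=lambda x,y:(385+(x-400+.5)/4-.5,145+(y+.5)/4-.5)
l=onplane(a,L(511.5,98),.008);e=onplane(a,L(500,320),.012);b=onplane(a,L(508,162),.014)
print("loupe",l,b,e,np.linalg.norm(l-e),np.degrees(np.arctan2(*(l-e)[1::-1])), np.degrees(np.arctan2(*(b-e)[1::-1])))
S2=lambda x,y:(300+(x-400+.5)/4-.5,180+(y-365+.5)/4-.5)
print("side lens",onplane(s,S2(494,426),.010),onplane(s,S2(640,462),.012))
from scipy.spatial.transform import Rotation as R
st=bot.state();q=st["eef_rot"];print(R.from_quat(np.r_[q[1:],q[0]]).as_matrix().round(3))
E
```

```text
[0.54979241 0.1773978  0.18004934] 10.316067568596946
[[-0.3 -0.3]
 [-0.  -0.2]
 [-0.6  0.5]
 [ 0.7 -0.6]
 [-0.2 -0.8]
 [-0.4  0.1]
 [ 0.1  0.2]
 [ 0.1  0. ]]
cover 45 [0.12544747 0.53723605] [0.76089778 3.69178345]
cover 51 [-0.16589356 -0.12085226] [0.4878547  1.87139829]
cover 56 [-0.41063424 -0.67367856] [0.25905083 0.3459571 ]
cover 59 [-0.55834117 -1.00732261] [ 0.12121129 -0.57302265]
tip 100 [0.6 0.4] [1.3 2. ]
tip 110 [-0.1 -0.7] [ 0.7 -1.3]
tip 120 [-0.8 -1.9] [ 0.1 -4.6]
tip 130 [-1.6 -3.1] [-0.5 -8. ]
tip 140 [-2.3 -4.3] [ -1.1 -11.5]
loupe [ 0.54138335 -0.22731649  0.008     ] [ 0.49624123 -0.22367914  0.014     ] [ 0.39165394 -0.21805028  0.012     ] 0.15006918652433265 -3.541311177871443 -3.0806717690737826
side lens [ 0.5431545  -0.22369647  0.01      ] [ 0.40135796 -0.223871    0.012     ]
[[ 0.955  0.298  0.   ]
 [ 0.298 -0.955 -0.   ]
 [-0.     0.    -1.   ]]
```

>>> drive_tool(grip=[1,1,1,1,1,1,1,1,1,1,1,1,1,1,1,1,1,1,1,1], grip_force=60, offset=[[0.379,0.726,0.01],[0.379,0.726,0.01],[0.379,0.726,0.01],[0.379,0.726,0.01],[0.379,0.726,0.01],[0.379,0.726,0.01],[0.379,0.726,0.01],[0.379,0.726,0.01],[0.379,0.726,0.01],[0.379,0.726,0.01],[0.379,0.726,0.01],[0.379,0.726,0.01],[0.379,0.726,0.01],[0.379,0.726,0.01],[0.379,0.726,0.01],[0.379,0.726,0.01],[0.379,0.726,0.01],[0.379,0.726,0.01],[0.379,0.726,0.01],[0.379,0.726,0.01]], twist=[[0,0,1.45],[0,0,1.45],[0,0,1.45],[0,0,1.45],[0,0,1.45],[0,0,1.45],[0,0,1.45],[0,0,1.45],[0,0,1.45],[0,0,1.45],[0,0,1.45],[0,0,1.45],[0,0,1.45],[0,0,1.45],[0,0,1.45],[0,0,1.45],[0,0,1.45],[0,0,1.45],[0,0,1.45],[0,0,1.45]])

```text
time_s: 3.95
position: [0.5504, 0.177, 0.2414]
eef_rot: [0.0, 0.64, 0.768, 0.0]
force: [-0.4, 0.8, 0.3]
opening: -0.0004
```

>>> drive_tool(grip=[1,1,1,1,1,1], offset=[[0,0,-0.05],[0,0,-0.1],[0,0,-0.14],[0,0,-0.16],[0,0,-0.171],[0,0,-0.171]], twist=[[0,0,0],[0,0,0],[0,0,0],[0,0,0],[0,0,0],[0,0,0]])

```text
time_s: 4.7
position: [0.5502, 0.1771, 0.07]
eef_rot: [-0.0, 0.64, 0.768, -0.0]
force: [0.3, -0.0, 0.3]
opening: 0.0001
```

```bash
python3 - <<'E'
from h import *
a=bot.get_image("top");s=bot.get_image("side")
def crop(i,c,k): return cv2.resize(i["frame"][c[1]:c[3],c[0]:c[2],::-1],(k*(c[2]-c[0]),k*(c[3]-c[1])),interpolation=cv2.INTER_CUBIC)
L=crop(a,(200,100,300,195),4);S=crop(s,(195,190,285,290),4)
W=np.zeros((400,770,3),np.uint8);W[:380,:400]=L;W[:400,405:765]=S;cv2.imwrite("pics/c2.png",W)
print(bot.state()["position"],bot.state()["force"])
E
```

```text
[0.55137622 0.17731403 0.07139403] [-0.72106138 -0.67916208  0.76838154]
```

View pics/c2.png

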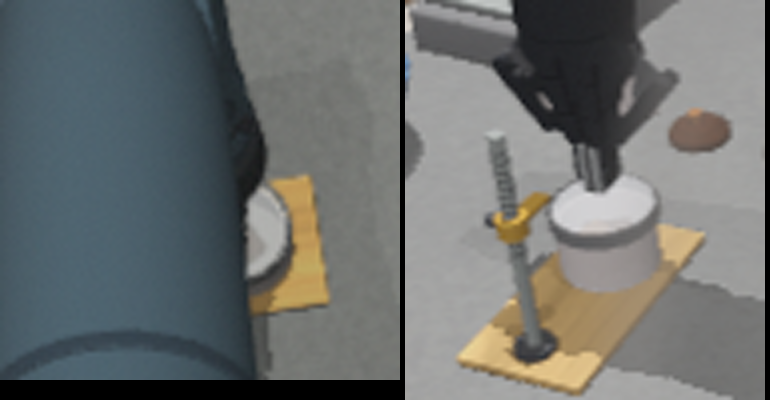

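The side crop shows the shut fingertips just above the cover's middle, clear of the pointer and post. I'll press down slowly.

>>> drive_tool(grip=[1,1,1,1,1,1,1], offset=[[0,0,-0.006],[0,0,-0.01],[0,0,-0.013],[0,0,-0.016],[0,0,-0.018],[0,0,-0.019],[0,0,-0.019]], twist=[[0,0,0],[0,0,0],[0,0,0],[0,0,0],[0,0,0],[0,0,0],[0,0,0]])

```text
time_s: 5.68
position: [0.5505, 0.1771, 0.052]
eef_rot: [0.0, 0.64, 0.768, 0.0]
force: [-2.3, -0.4, 6.2]
opening: 0.0002
```

>>> drive_tool(grip=[1,1,1,1,1], offset=[[0,0,-0.001],[0,0,-0.002],[0,0,-0.003],[0,0,-0.003],[0,0,-0.003]], twist=[[0,0,0],[0,0,0],[0,0,0],[0,0,0],[0,0,0]])

```text
time_s: 6.3
position: [0.5506, 0.1771, 0.0509]
eef_rot: [0.001, 0.64, 0.768, 0.001]
force: [-6.7, -1.4, 18.6]
opening: -0.0002
```

>>> drive_tool(grip=[1,1,1], offset=[[0,0,-0.001],[0,0,-0.002],[0,0,-0.002]], twist=[[0,0,0],[0,0,0],[0,0,0]])

```text
time_s: 6.68
position: [0.5506, 0.1772, 0.0508]
eef_rot: [0.001, 0.64, 0.769, 0.001]
force: [-11.1, -2.8, 31.8]
opening: 0.0001
```

The cover stopped at z = 0.0508 and the force climbed to 32 N, so it is home. Now I'll retreat and go over the loupe handle.

>>> drive_tool(grip=[1,1,1,1,-1,-1,-1,-1,-1,-1,-1,-1,-1,-1,-1,-1,-1], offset=[[0,0,0.02],[0,0,0.08],[0,0,0.14],[0,0,0.19],[-0.094,-0.399,0.19],[-0.094,-0.399,0.19],[-0.094,-0.399,0.19],[-0.094,-0.399,0.19],[-0.094,-0.399,0.19],[-0.094,-0.399,0.19],[-0.094,-0.399,0.19],[-0.094,-0.399,0.19],[-0.094,-0.399,0.14],[-0.094,-0.399,0.08],[-0.094,-0.399,0.04],[-0.094,-0.399,0.04],[-0.094,-0.399,0.04]], twist=[[0,0,0],[0,0,0],[0,0,0],[0,0,0],[0,0,1.333],[0,0,1.333],[0,0,1.333],[0,0,1.333],[0,0,1.333],[0,0,1.333],[0,0,1.333],[0,0,1.333],[0,0,1.333],[0,0,1.333],[0,0,1.333],[0,0,1.333],[0,0,1.333]])

```text
time_s: 8.8
position: [0.4574, -0.2225, 0.0878]
eef_rot: [0.001, 0.028, 1.0, -0.0]
force: [0.5, -0.2, 0.7]
opening: 0.0853
```

```bash
python3 - <<'E'
from h import *
a=bot.get_image("top");s=bot.get_image("side")
def crop(i,c,k): return cv2.resize(i["frame"][c[1]:c[3],c[0]:c[2],::-1],(k*(c[2]-c[0]),k*(c[3]-c[1])),interpolation=cv2.INTER_CUBIC)
T=crop(a,(200,130,300,195),4);S=crop(s,(290,130,380,230),5);S2=crop(s,(195,210,285,290),3)
W=np.zeros((510,860,3),np.uint8);W[:260,:400]=T;W[265:505,:270]=S2;W[:500,405:855]=S;cv2.imwrite("pics/c3.png",W[:, :800])
p=bot.state();print(p["position"],p["eef_rot"],p["force"],p["opening"],p["q"])
E
```

```text
[ 0.45828768 -0.22300076  0.0886342 ] [ 0.00187566  0.02785327  0.99960967 -0.00108784] [-0.70852285  0.02914111  0.0305498 ] 0.08539980976523391 [-5.77451823e-01  3.35550563e-01 -3.67046620e-01  8.63863806e-01
  1.04186739e-04 -5.21737712e-01]
```

View pics/c3.png

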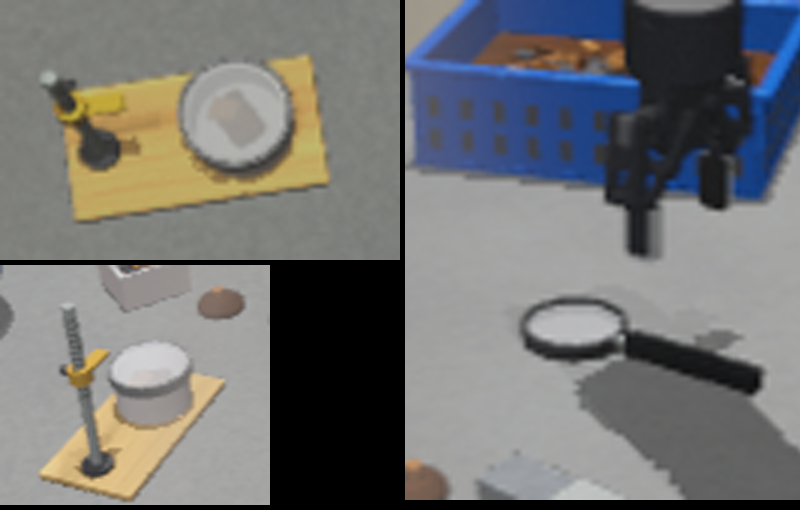

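The stand is undisturbed, and the open fingers straddle the black handle line. I'll descend and grip.

>>> drive_tool(grip=[-1,-1,-1,-1,0,0.4,1,1,1,1,1,1,1], grip_force=60, offset=[[0,0,-0.04],[0,0,-0.07],[0,0,-0.083],[0,0,-0.083],[0,0,-0.083],[0,0,-0.083],[0,0,-0.083],[0,0,-0.083],[0,0,-0.083],[0,0,-0.083],[0,0,-0.083],[0,0,-0.083],[0,0,-0.083]], twist=[[0,0,0],[0,0,0],[0,0,0],[0,0,0],[0,0,0],[0,0,0],[0,0,0],[0,0,0],[0,0,0],[0,0,0],[0,0,0],[0,0,0],[0,0,0]])

```text
time_s: 10.52
position: [0.4568, -0.2221, 0.0039]
eef_rot: [0.0, 0.028, 1.0, -0.0]
force: [0.2, 0.4, 5.7]
opening: 0.014
```

>>> drive_tool(grip=[1,1,1,1,1,1,1], offset=[[0,0,0.01],[0,0,0.04],[0,0,0.08],[0,0,0.12],[0,0,0.15],[0,0,0.15],[0,0,0.15]], twist=[[0,0,0],[0,0,0],[0,0,0],[0,0,0],[0,0,0],[0,0,0],[0,0,0]])

```text
time_s: 11.4
position: [0.4559, -0.2215, 0.1524]
eef_rot: [-0.001, 0.028, 1.0, 0.0]
force: [-0.2, 0.6, -2.0]
opening: 0.0144
```

```bash
python3 - <<'E'
from h import *
a=bot.get_image("top");s=bot.get_image("side")
def crop(i,c,k): return cv2.resize(i["frame"][c[1]:c[3],c[0]:c[2],::-1],(k*(c[2]-c[0]),k*(c[3]-c[1])),interpolation=cv2.INTER_CUBIC)
S=crop(s,(290,90,390,210),5);T=crop(a,(370,120,430,220),4)
W=np.zeros((600,745,3),np.uint8);W[:,:500]=S;W[:400,505:745]=T;cv2.imwrite("pics/c4.png",W)
p=bot.state();print(p["position"],p["eef_rot"],p["force"],p["moment"],p["opening"])
X=p["position"];print(proj(s,X),proj(a,X))
E
```

```text
[ 0.45532223 -0.2211341   0.15171527] [-1.37416996e-03  2.79098670e-02  9.99609102e-01  8.91687726e-04] [ 0.34222146 -0.16576628 -1.36694247] [0.02394474 0.00474425 0.0040118 ] 0.01397676718580707
[345.48332408 162.56332181] [420.25072102 188.42430198]
```

View pics/c4.png

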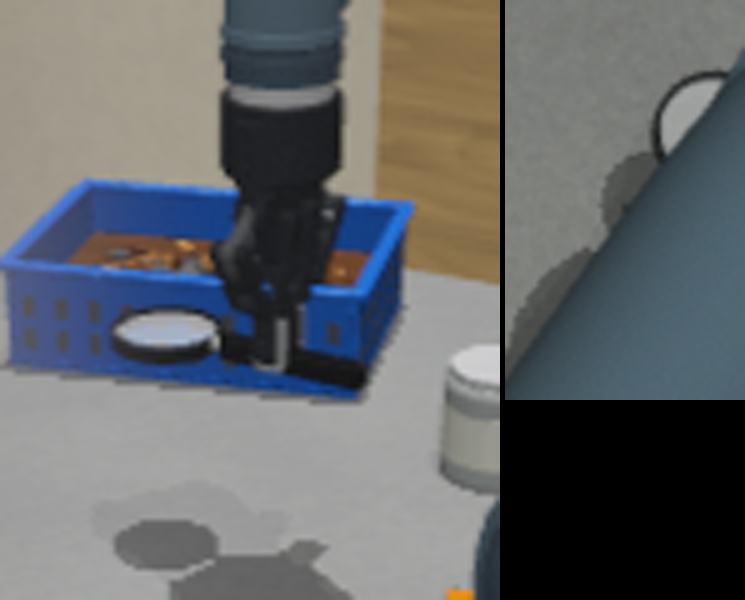

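The loupe is held and looks level, with the lens at side crop (166,333) and the handle end at (357,375). I'll carry it over the tub.

>>> drive_tool(grip=[1,1,1,1,1,1,1,1,1,1,1,1,1,1], offset=[[0.001,0.02,0],[0.002,0.06,0],[0.003,0.1,0],[0.004,0.14,0],[0.005,0.18,0],[0.006,0.22,0],[0.007,0.26,0],[0.008,0.3,0],[0.009,0.335,0],[0.0096,0.36,0],[0.0096,0.378,0],[0.0096,0.3845,0],[0.0096,0.3845,0],[0.0096,0.3845,0]], twist=[[0,0,0.02],[0,0,0.05],[0,0,0.08],[0,0,0.11],[0,0,0.14],[0,0,0.17],[0,0,0.2],[0,0,0.22],[0,0,0.232],[0,0,0.232],[0,0,0.232],[0,0,0.232],[0,0,0.232],[0,0,0.232]])

```text
time_s: 13.25
position: [0.466, 0.1619, 0.1533]
eef_rot: [-0.0, -0.087, 0.996, -0.0]
force: [-0.6, -0.8, -1.4]
opening: 0.0144
```

>>> drive_tool(grip=[1,1,1,1,1], offset=[[0,0,-0.015],[0,0,-0.03],[0,0,-0.042],[0,0,-0.047],[0,0,-0.047]], twist=[[0,0,0],[0,0,0],[0,0,0],[0,0,0],[0,0,0]])

```text
time_s: 13.88
position: [0.4657, 0.1625, 0.1058]
eef_rot: [-0.001, -0.088, 0.996, 0.0]
force: [-0.9, -1.3, -0.8]
opening: 0.0141
```

```bash
python3 - <<'E'
from h import *
a=bot.get_image("top");s=bot.get_image("side")
def crop(i,c,k): return cv2.resize(i["frame"][c[1]:c[3],c[0]:c[2],::-1],(k*(c[2]-c[0]),k*(c[3]-c[1])),interpolation=cv2.INTER_CUBIC)
S=crop(s,(205,190,305,290),6);T=crop(a,(205,130,295,190),2)
W=np.zeros((600,785,3),np.uint8);W[:,:600]=S;W[:120,605:785]=T;cv2.imwrite("pics/c5.png",W);np.savez("fr5.npz",s=s["frame"],a=a["frame"])
p=bot.state();print(p["position"],p["eef_rot"],p["force"],p["opening"])
# handle levelness from the lifted picture (crop 5x at 290,90)
for nm,xy,uv in(("lens",(.5403,-.2265),(323.2,156.6)),("end",(.392,-.218),(361.4,165))):
    for z in(.148,.154,.160): print(nm,z,proj(s,[*xy,z])-uv)
c6=lambda P:((P[0]-205+.5)*6-.5,(P[1]-190+.5)*6-.5)
for z in(.1,.106,.112): print("expect lens crop",z,np.round(c6(proj(s,[.5498,.1774,z]))),"tip",np.round(c6(proj(s,[.5387,.2384,z]))),"top2x",proj(a,[.5498,.1774,z]))
for c in("top","side"):
  for n in("lens","focus_mark","loupe_grip"): print(c,n,[(np.round(d["uv"],1).tolist(),round(d["confidence"],2)) for d in bot.pinpoint(c,n)][:4])
E
```

```text
[0.46637218 0.16271579 0.10660524] [ 2.85015908e-04 -8.80188164e-02  9.96118767e-01  8.90503809e-05] [-0.25239629  0.3686214  -1.48391372] 0.014085740803174254
lens 0.148 [0.39565008 1.717784  ]
lens 0.154 [0.36673878 0.04199001]
lens 0.16 [ 0.33768603 -1.6420036 ]
end 0.148 [1.53674179 2.74355565]
end 0.154 [1.60815197 0.98463177]
end 0.16 [ 1.67993405 -0.78345258]
expect lens crop 0.1 [229. 227.] tip [152. 305.] top2x [255.73004625 151.90304788]
expect lens crop 0.106 [228. 216.] tip [150. 293.] top2x [255.41387977 151.18887712]
expect lens crop 0.112 [226. 204.] tip [148. 281.] top2x [255.09481491 150.46815939]
top lens [([428.7, 302.7], 0.88), ([255.6, 151.0], 0.64)]
top focus_mark []
top loupe_grip [([421.1, 270.8], 0.72), ([282.2, 235.9], 0.61)]
side lens [([241.1, 222.4], 0.97), ([320.3, 288.0], 0.81), ([424.2, 216.0], 0.56)]
side focus_mark [([228.7, 241.3], 0.51)]
side loupe_grip [([399.5, 210.3], 0.72), ([318.7, 268.1], 0.61), ([270.0, 232.5], 0.56)]
```

View pics/c5.png

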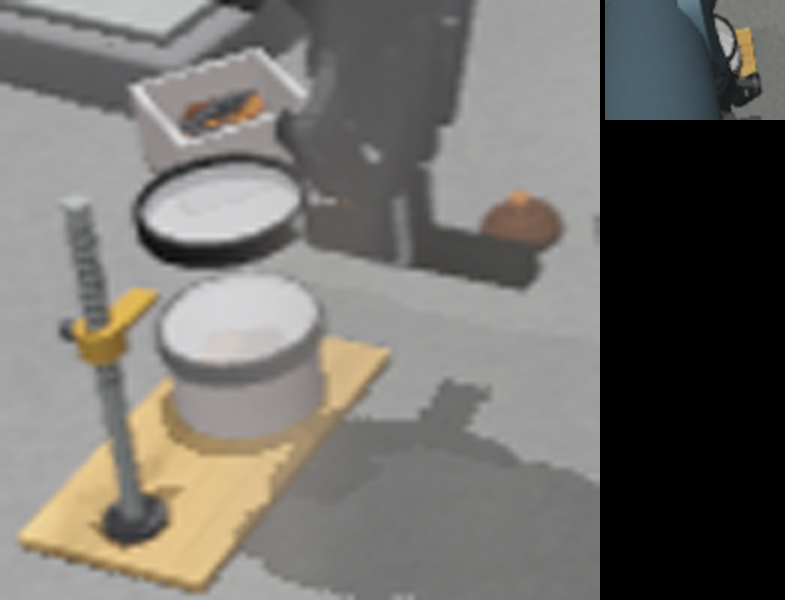

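The lens sits over the tub near the pointer's level. I'll overlay projected models of the frame, cover and pointer to refine height, centring and level.

```bash
cat > ov.py <<'E'
from h import *
def overlay(name,lens,tip_h=.106,cov=.051,yaw=10):
    s=bot.get_image("side");k=7;o=(208,200)
    f=cv2.resize(s["frame"][o[1]:o[1]+80,o[0]:o[0]+112,::-1],None,fx=k,fy=k,interpolation=cv2.INTER_CUBIC)
    c=lambda X:tuple(int(v) for v in np.round(((proj(s,X)-o)+.5)*k-.5))
    t=np.linspace(0,2*np.pi,73)
    def ring(x,y,z,r,col): cv2.polylines(f,[np.array([c([x+r*np.cos(q),y+r*np.sin(q),z]) for q in t])],True,col,1)
    x,y,z=lens
    ring(x,y,z+.006,.038,(0,0,255));ring(x,y,z-.006,.038,(0,0,255))
    ring(.5498,.1774,cov,.0375,(255,0,0))
    n=np.radians(10.3);ex=np.array([np.cos(n),np.sin(n),0]);ey=np.array([-np.sin(n),np.cos(n),0]);O=np.array([.5498,.1774,0])
    for dz in(-.0015,.0015):
        P=[O+ex*a+ey*b+[0,0,tip_h+dz] for a,b in((-.006,.085),(-.006,.062),(.006,.062),(.006,.085))]
        cv2.polylines(f,[np.array([c(p) for p in P])],False,(0,255,0),1)
    h=np.radians(yaw)
    for dz in(.010,-.006):
        a=np.array([x,y,z+dz]);d=np.array([np.cos(h),np.sin(h),0]);w=np.array([-np.sin(h),np.cos(h),0])*.008
        cv2.polylines(f,[np.array([c(p) for p in(a-d*.044+w,a-d*.149+w,a-d*.149-w)])],False,(255,0,255),1)
    cv2.imwrite(f"pics/{name}.png",f);return s
E
python3 - <<'E'
from ov import *
overlay("c6",(.5498,.1774,.106))
for d in bot.silhouettes("side","loupe"): print(d["bbox"],d["confidence"])
for d in bot.silhouettes("side","cover"): print("cover",d["bbox"],d["confidence"])
for d in bot.spot_in("side","focus_mark"): print("fm",d["bbox"],d["confidence"])
E
```

```text
[377.0, 205.6, 440.0, 223.2] 0.93
[306.2, 247.6, 336.8, 300.5] 0.92
[227.2, 215.5, 294.8, 238.1] 0.63
cover [232.4, 235.2, 262.9, 256.6] 0.84
fm [212.5, 238.2, 230.6, 252.2] 0.52
fm [310.2, 219.4, 351.2, 246.6] 0.18
```

View pics/c6.png

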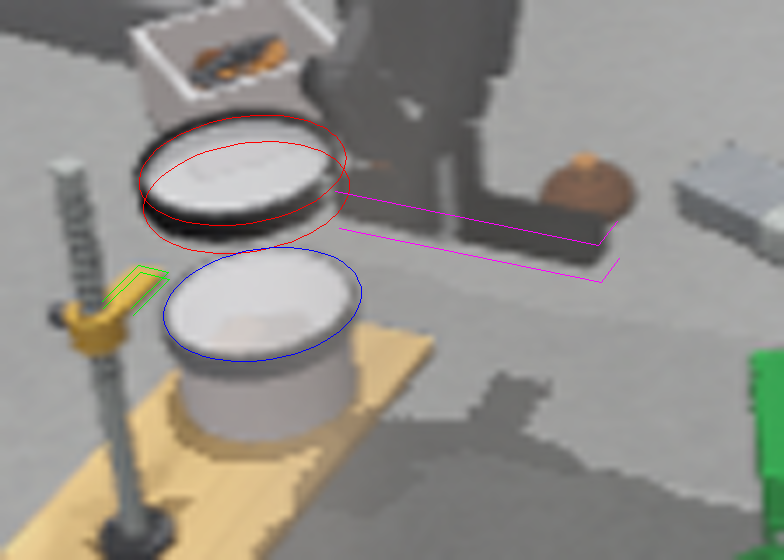

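The cover outline matches z = 0.051, so it is home, and the pointer matches 0.106. The lens and handle sit a bit higher than modelled, the handle end more so. I'll fit the tilt and height to the dark contour.

```bash
cat > fit.py <<'E'
from h import *
from scipy.optimize import least_squares
from scipy.spatial.transform import Rotation as Ro
t=np.linspace(0,2*np.pi,120,endpoint=False)
def cyl(z): return np.c_[.038*np.cos(t),.038*np.sin(t),0*t+z]
ringpts=np.r_[cyl(-.006),cyl(.006)]
han=np.array([[x,y,z] for x in(-.048,-.149) for y in(-.008,.008) for z in(-.006,.010)])
def fit(s,x0,yaw,roll):
    g=cv2.cvtColor(s["frame"],cv2.COLOR_RGB2GRAY).astype(float)
    def cross(u,rows,th):
        for a,b in zip(rows[:-1],rows[1:]):
            if g[a,u]>=th>g[b,u]: return a+(b-a)*(g[a,u]-th)/(g[a,u]-g[b,u])
    obs=[]
    for u in range(230,252): 
        v=cross(u,range(241,215,-1),95); 
        if v: obs.append((u,v,"rl"))
    for u in range(231,246):
        v=cross(u,range(208,232),95)
        if v: obs.append((u,v,"ru"))
    for u in range(276,292):
        v=cross(u,range(248,220,-1),105)
        if v: obs.append((u,v,"hl"))
    def env(P,u,low):
        h=cv2.convexHull(P.astype(np.float32))[:,0];vs=[]
        for a,b in zip(h,np.roll(h,-1,0)):
            if min(a[0],b[0])<=u<=max(a[0],b[0]) and a[0]!=b[0]: vs.append(a[1]+(b[1]-a[1])*(u-a[0])/(b[0]-a[0]))
        return (max(vs) if low else min(vs)) if vs else np.nan
    def res(p):
        R=Ro.from_euler("ZYX",[yaw,p[2],p[3] if roll else 0]);d=np.array([.7,.7,0])*p[1]
        C=np.array(x0)+d+[0,0,p[0]]
        Pr=np.array([proj(s,R.apply(X)+C) for X in ringpts]);Ph=np.array([proj(s,R.apply(X)+C) for X in han])
        r=np.array([env(Pr if k[0]=="r" else Ph,u,k[1]=="l")-v for u,v,k in obs])
        return np.nan_to_num(r,nan=2.)
    r=least_squares(res,[0,0,0,0],loss="soft_l1",f_scale=.3,diff_step=1e-3,x_scale=[.002,.002,.02,.02])
    f=res(r.x)
    print("n",len(obs),"dz %.1f mm shift %.1f mm pitch(+ = lens end down) %.2f roll %.2f deg"%(*(r.x[:2]*1e3),*np.degrees(r.x[2:])),{k:(round(float(np.mean(f[[o[2]==k for o in obs]])),2),sum(o[2]==k for o in obs)) for k in("rl","ru","hl")})
E
python3 - <<'E'
from fit import *
s=bot.get_image("side")
for roll in(0,1): fit(s,(.5498,.1774,.106),np.radians(10),roll)
E
```

```text
n 53 dz 4.4 mm shift 1.6 mm pitch(+ = lens end down) 0.82 roll 0.00 deg {'rl': (0.08, 22), 'ru': (1.67, 15), 'hl': (-0.03, 16)}
n 53 dz 4.2 mm shift 1.9 mm pitch(+ = lens end down) 0.91 roll 0.90 deg {'rl': (0.01, 22), 'ru': (1.85, 15), 'hl': (-0.0, 16)}
```

```bash
sed -i 's/range(208,232)/range(213,232)/' fit.py; python3 - <<'E'
from fit import *
s=bot.get_image("side")
for roll in(0,1): fit(s,(.5498,.1774,.106),np.radians(10),roll)
E
```

```text
n 53 dz 4.4 mm shift -0.0 mm pitch(+ = lens end down) -0.00 roll 0.00 deg {'rl': (0.02, 22), 'ru': (-0.4, 15), 'hl': (0.28, 16)}
n 53 dz 4.3 mm shift 0.3 mm pitch(+ = lens end down) -0.00 roll 1.35 deg {'rl': (-0.11, 22), 'ru': (-0.19, 15), 'hl': (0.36, 16)}
```

```bash
python3 - <<'E'
t=open("fit.py").read()
a=t.index("    r=least_squares(");b=t.index("    f=res")
t=t[:a]+'''    from scipy.optimize import minimize
    sc=np.array([.002,.002,.02,.02]);n=4 if roll else 3
    full=lambda q:np.r_[q,np.zeros(4-n)]*sc
    r=minimize(lambda q:np.sum(np.abs(res(full(q)))),np.zeros(n),method="Nelder-Mead",options=dict(initial_simplex=np.r_[[np.zeros(n)],np.eye(n)],maxiter=250))
    r.x=full(r.x)
'''+t[b:]
open("fit.py","w").write(t)
E
python3 - <<'E'
from fit import *
s=bot.get_image("side")
for roll in(0,1): fit(s,(.5498,.1774,.106),np.radians(10),roll)
E
```

```text
n 53 dz 4.1 mm shift 1.3 mm pitch(+ = lens end down) 0.93 roll 0.00 deg {'rl': (0.14, 22), 'ru': (-0.23, 15), 'hl': (-0.07, 16)}
n 53 dz 3.9 mm shift 2.4 mm pitch(+ = lens end down) 1.11 roll 1.25 deg {'rl': (0.04, 22), 'ru': (-0.02, 15), 'hl': (-0.01, 16)}
```

>>> drive_tool(grip=[1,1,1,1], offset=[[0,0,-0.002],[0,0,-0.004],[0,0,-0.004],[0,0,-0.004]], twist=[[0.0028,-0.0158,0],[0.0028,-0.0158,0],[0.0028,-0.0158,0],[0.0028,-0.0158,0]])

```text
time_s: 15.12
position: [0.4661, 0.1626, 0.1023]
eef_rot: [0.008, -0.088, 0.996, 0.001]
force: [0.5, -0.2, -0.6]
opening: 0.0144
```

```bash
python3 - <<'E'
from fit import *
from ov import overlay
s=overlay("c7s",(.5498,.1774,.106))
for roll in(0,1): fit(s,(.5498,.1774,.106),np.radians(10),roll)
P=np.mean([bot.state()["position"] for _ in range(1)],0);print(P,bot.state()["eef_rot"])
a=bot.get_image("top");k=9;o=(236,125)
f=cv2.resize(a["frame"][o[1]:o[1]+62,o[0]:o[0]+50,::-1],None,fx=k,fy=k,interpolation=cv2.INTER_CUBIC)
c=lambda X:tuple(int(v) for v in np.round(((proj(a,X)-o)+.5)*k-.5))
for z,r,col in((.112,.038,(0,0,255)),(.1,.038,(0,0,255)),(.051,.0375,(255,0,0))):
    cv2.polylines(f,[np.array([c([.5498+r*np.cos(q),.1774+r*np.sin(q),z]) for q in t])],True,col,1)
n=np.radians(10.3);E=lambda x,y:[.5498+np.cos(n)*x-np.sin(n)*y,.1774+np.sin(n)*x+np.cos(n)*y,.008]
cv2.polylines(f,[np.array([c(E(*q)) for q in((.045,.118),(.045,-.052),(-.045,-.052),(-.045,.118))])],False,(0,255,0),1)
S=cv2.imread("pics/c7s.png")[:400,:340]
W=np.zeros((560,795,3),np.uint8);W[:558,:450]=f;W[:400,455:795]=S;cv2.imwrite("pics/c7.png",W)
E
```

```text
n 53 dz 1.2 mm shift 0.3 mm pitch(+ = lens end down) -0.11 roll 0.00 deg {'rl': (0.2, 22), 'ru': (-0.12, 15), 'hl': (-0.04, 16)}
n 53 dz 1.3 mm shift 1.7 mm pitch(+ = lens end down) 0.08 roll 1.33 deg {'rl': (0.03, 22), 'ru': (-0.02, 15), 'hl': (-0.02, 16)}
[0.46615103 0.16264602 0.10235749] [ 8.02487351e-03 -8.79857902e-02  9.96089125e-01  7.46259624e-04]
```

View pics/c7.png

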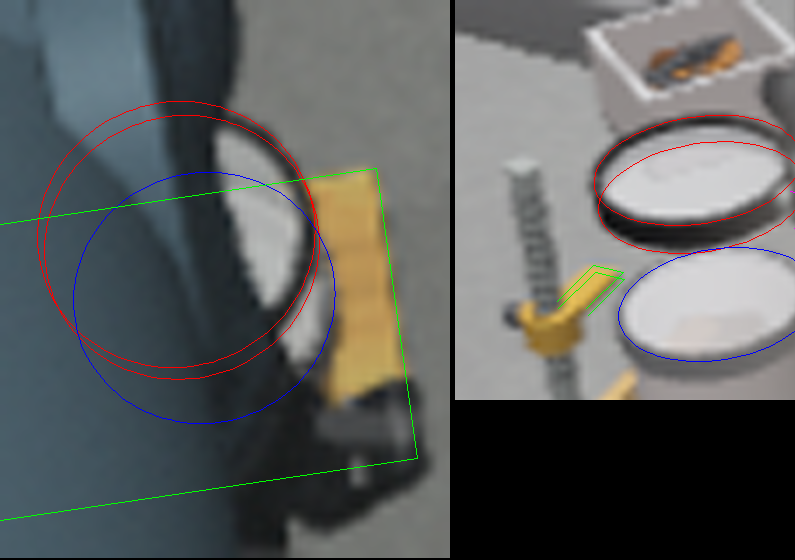

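The top view shows the lens edge on the model, so it is centred. The side view shows the pointer and lens near their models. One last check is a fit of the pointer's height by its yellow area.

```bash
python3 - <<'E'
from h import *
s=bot.get_image("side");g=s["frame"].astype(float);Y=g[:,:,0]-g[:,:,2]
n=np.radians(10.3);E=lambda x,y,z:[.5498+np.cos(n)*x-np.sin(n)*y,.1774+np.sin(n)*x+np.cos(n)*y,z]
u0,v0,u1,v1=221,232,236,246;k=16
ref=np.clip(Y[v0:v1,u0:u1]-np.median(Y[v0:v1,232:236]),0,None);ref/=np.percentile(ref,97)
best=[]
for h in np.arange(.100,.112,.0005):
  for sh in np.arange(-1,1.01,.25):
    P=np.array([proj(s,E(x,y,h+d)) for x in(-.006,.006) for y in(.062,.080) for d in(-.0015,.0015)])+[sh,0]
    m=np.zeros(((v1-v0)*k,(u1-u0)*k),np.uint8)
    cv2.fillConvexPoly(m,cv2.convexHull(np.round(((P-[u0,v0])+.5)*k).astype(np.int32)),1)
    m=cv2.resize(m.astype(np.float32),(u1-u0,v1-v0),interpolation=cv2.INTER_AREA)
    w=np.ones_like(m);w[9:,:5]=0
    best.append((float((w*(m-np.clip(ref,0,1))**2).sum()),round(h,4),sh))
print(sorted(best)[:6])
for r in np.round(ref,1): print(*r)
E
```

```text
[(0.650368996451421, np.float64(0.1065), np.float64(-1.0)), (0.8662687676826131, np.float64(0.106), np.float64(-1.0)), (0.9321579142754951, np.float64(0.1065), np.float64(-0.75)), (0.9676072460535623, np.float64(0.107), np.float64(-0.75)), (0.9994115356947659, np.float64(0.107), np.float64(-1.0)), (1.3879561410911778, np.float64(0.106), np.float64(-0.75))]
0.0 0.0 0.0 0.0 0.0 0.0 0.0 0.0 0.0 0.0 0.0 0.0 0.0 0.0 0.0
0.0 0.0 0.0 0.0 0.0 0.0 0.0 0.0 0.0 0.0 0.0 0.0 0.0 0.0 0.0
0.0 0.0 0.0 0.0 0.0 0.0 0.0 0.0 0.0 0.0 0.0 0.0 0.0 0.0 0.0
0.0 0.0 0.0 0.0 0.0 0.0 0.0 0.0 0.0 0.0 0.0 0.0 0.0 0.0 0.0
0.0 0.0 0.0 0.0 0.0 0.0 0.0 0.0 0.0 0.0 0.0 0.0 0.0 0.0 0.0
0.0 0.0 0.0 0.0 0.0 0.0 0.0 0.0 0.0 0.0 0.0 0.0 0.0 0.0 0.0
0.0 0.0 0.0 0.0 0.1 0.4 0.9 0.8 0.7 0.5 0.2 0.0 0.0 0.0 0.0
0.0 0.0 0.0 0.2 0.6 0.9 1.0 1.0 1.0 0.8 0.2 0.0 0.0 0.0 0.0
0.0 0.0 0.2 0.6 1.0 1.0 1.0 1.0 0.9 0.4 0.1 0.0 0.0 0.0 0.0
0.0 0.1 0.5 0.9 1.0 1.0 1.0 0.9 0.4 0.1 0.0 0.0 0.0 0.0 0.0
0.0 0.1 0.7 1.0 1.0 1.0 0.9 0.3 0.1 0.0 0.0 0.0 0.0 0.0 0.0
0.0 0.1 0.7 1.0 1.0 0.9 0.4 0.1 0.0 0.0 0.0 0.0 0.0 0.0 0.0
0.1 0.5 0.9 1.0 0.8 0.3 0.1 0.0 0.0 0.0 0.0 0.0 0.0 0.0 0.0
0.8 1.0 0.9 0.7 0.4 0.1 0.0 0.0 0.0 0.0 0.0 0.0 0.0 0.0 0.0
```

Pointer fit is 0.1065. The lens is 0.1072 from the image and about 0.1057 from kinematics, so it is on the mark. I'll settle and hand in.

>>> drive_tool(grip=[1,1,1,1,1,1], offset=[[0,0,0],[0,0,0],[0,0,0],[0,0,0],[0,0,0],[0,0,0]], twist=[[0,0,0],[0,0,0],[0,0,0],[0,0,0],[0,0,0],[0,0,0]])

```text
time_s: 16.02
position: [0.4661, 0.1626, 0.1023]
eef_rot: [0.008, -0.088, 0.996, 0.001]
force: [1.5, 0.1, -0.8]
opening: 0.0145
```

```bash
python3 - <<'E'
from fit import *
s=bot.get_image("side");fit(s,(.5498,.1774,.106),np.radians(10),0)
print(bot.state()["position"],bot.state()["opening"],abs(bot.state()["dq"]).max());print(bot.job_done())
E
```

```text
n 53 dz 1.2 mm shift 0.4 mm pitch(+ = lens end down) -0.08 roll 0.00 deg {'rl': (0.21, 22), 'ru': (-0.12, 15), 'hl': (-0.03, 16)}
[0.46608559 0.16262455 0.10234244] 0.01427797364163586 0.001712733059582958
the job is handed in; nothing more can be done
None
```

I pressed the tub's cover home, then picked up the black loupe and handed the job in at about 16 s while holding it over the tub. No verdict was reported.

- **Cover:** it stopped at 50.8 mm under 32 N of push, against 51 mm when home.
- **Height:** the lens centre is about 107.2 mm up by the side-camera fit, or about 105.7 mm from the arm's position. The pointer fits at about 106.5 mm.
- **Centring:** the outlines in the top and side views put the lens over the tub's middle to within about 1–2 mm. The arm hid most of the lens in the top view.
- **Level:** I found the lens end about 1° low in the grip and corrected it; the tilt along the handle is now about 0.1°. A side-to-side tilt of about 1.3° showed when I let the fit vary that too. The arm's own pose does not support it, so I left it uncorrected.
- **Steadiness:** the arm was still, the grip held, and the pictures showed the loupe touching nothing but the gripper. I saw no other object moved.

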